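# Empty the blue rinsing drum into its tray

## Task

The washed grinding balls of the tissue mill are still in the rinsing drum with the blue ends. Turn that drum by its crank until its port faces straight down and both balls have dropped into the white tray beneath it, and leave it standing with the port down. Leave the drum with the orange ends as it is.

Things in the scene. Friction and masses are not known exactly. Their poses are not given: they have to be found in the camera images.
- blue_cradle: fixed cradle (base 170 x 130 mm along x, y; grey stands 132 mm high at y = +-50) of the white drum with BLUE ends, 106 mm across, 84 long. Origin: under its base, on the bench; z up; y along the drum's level axis, which is 115 mm up; crank at the -y end; x across, away from the robot, give or take yaw 0.45. White catch tray under the drum: 130 x 85 mm, floor 10 and rim 42 mm up
- blue_drum (a joint): turn of the blue drum about the cradle's +y, rad. 0: port straight up; growing, the port goes over towards the cradle's +x and down; pi: straight down. Stops at 0 and 3.7; starts at 0.6 to 1.5. The port is a gap in the drum's side, 50 mm wide, 74 long, with two blue lips. Friction (0.12 N m, 2.5 N at the crank) holds it where it is left. The balls drop out when the port is near straight down
- blue_grip (a point): middle of the blue crank sleeve, a bar 16 mm across, 58 long, parallel to cradle y, free-turning on its pin, clear all round for a grip from above. In the cradle's frame y = -101 mm; at joint value q, x = 50 sin(q - 1.92), z = 115 + 50 cos(q - 1.92) mm: it goes over the top from -x to +x and is 132 mm high at port down. Its crank arm lies at y = -60 to -68 mm
- ball1_center (a point): a plain steel grinding ball, 25 mm across, 64 g nominal (varies); the point is its centre. At the start it lies inside the blue drum
- ball2_center (a point): a plain steel grinding ball, 25 mm across, 64 g nominal (varies); the point is its centre. At the start it lies inside the blue drum
- orange_grip (a point): middle of the crank sleeve of the other drum: ORANGE ends and sleeve, same shape, on its own cradle 0.25 m or more to one side of the blue one. It must stay as it is

How it is judged:
On the way:
1. the blue drum's port is turned to face down (within 15 degrees) (value of joint blue_drum above 2.88 rad), for 0.2 s.
At the end, for the whole second after the job is handed in: The blue drum stands still with its port within 15 degrees of straight down, and both balls lie in the white tray of its cradle (centres less than 45 mm above the bench, within the tray's 130 x 85 mm outline) (value of joint blue_drum between 2.88 and 3.4 rad and velocity of joint blue_drum between -0.05 and 0.05 rad/s and z of each of ball1_center, ball2_center in the frame of blue_cradle below 0.045 m and x of ball1_center in the frame of blue_cradle between -0.065 and 0.065 m and y of ball1_center in the frame of blue_cradle between -0.045 and 0.045 m and x of ball2_center in the frame of blue_cradle between -0.065 and 0.065 m and y of ball2_center in the frame of blue_cradle between -0.045 and 0.045 m); the robot touches nothing.
It fails at once if the orange drum is turned (its crank sleeve moved by more than 15 mm) (distance of orange_grip from where it was at the start of the episode above 0.015 m).
It also fails if it takes over 38 s, if anything falls off the work surface, if the arm or the gripper's body presses on something with over 40 N, if the wrist force passes 120 N, or if a joint passes its speed limit or range.

## Robot

A 6-joint arm with a two-finger parallel gripper is mounted at the origin on the work surface. World frame = base frame: x ahead of the robot, y to its left, z up, the work surface at z = 0. Lengths are in m, angles in rad, forces in N, time in s.
With the tool pointing down it reaches from about 0.25 to 0.8 m from the base axis. Payload 8.5 kg.
Tool frame: the origin (TCP) lies midway between the tips of the shut fingers; the grasp point (between the pads) lies 19 mm behind it; z points along the fingers, y is the line along which they close (so a half turn about z gives the same grasp; the last joint's range is limited). The gripper opens to 85 mm and grips with 20 to 120 N. Pads are 22 mm wide; open, the fingers measure 114 mm over their backs; the gripper's body (76 mm by 85 mm) begins 54 mm behind the grasp point. The pads swing forward as they close: fully open they stand 13 mm farther back than shut.
Start: joints at [-1.203, 0.238, -0.013, 1.319, 0, 1.571], TCP at [0.189, -0.49, 0.231] pointing down, gripper open.
Joint ranges: [-2.66, 2.66], [-1.03, 1.9], [-1.14, 1.46], [-1.82, 2.27], [-1.45, 1.34], [-3.14, 3.14]. Speed limits (rad/s): [2.22, 2.22, 2.79, 3.14, 3.14, 3.14].

## Interface

Orientations are given as a unit quaternion [x, y, z, w].
In Python, from workcell import bot gives the robot as it stands. Calls block until the motion is done:
- bot.movep(position, orientation): joint-space move of the TCP to a pose.
- bot.servo_line(position, rotation=None, speed=0.15): straight line of the TCP; rotation=None keeps the orientation; speed is the mean speed in m/s.
- bot.move_joints(angles): joint-space move.
- bot.gripper_to(opening, grasp_force=None): finger opening in m; grasp_force is the grip in N (None keeps the last); returns when the fingers have stopped.
- bot.hold(seconds).
- bot.inverse_kinematics(position, orientation): joint angles nearest the present ones, or None.
- bot.sense(): the state.
- bot.camera(name): name is "scene" or "side" or "wrist"; returns a dict with "frame" (480x640x3 uint8, red, green, blue), "mtx" (3x3 intrinsics, pixels), "rvec" (rotation vector, rad) and "tvec" (3), from world to camera coordinates, as OpenCV has them. Camera axes: x right, y down, z forward; pixel columns grow to the right and rows downward; lengths in m; the calibration is good to about 2 mm. The wrist camera is an equidistant fisheye: a pixel r from the principal point sees the ray r / f radians off the axis. A picture is of the moment at which its call begins. There is no depth.
A pose or a line that the arm cannot do raises bot.PlanningError and nothing moves.
- bot.hand_in(): hands the job in; it is judged then, once.
The state is a dict: "clock": time; "qpos": joint angles; "qvel": joint speeds; "tau": joint torques, N m; "eef_pos": TCP position; "ee_rot": TCP orientation; "wrist_force": force on the tool from outside, world axes, zero at the start; "torque": the same for the moment, N m; "grip_width": finger opening in m; "finger_force": force on a finger pad.
Only numpy, scipy, OpenCV 4.12 (cv2) and the standard library are available. Lean on these libraries where they do the work, as an engineer would, in place of code of your own. Each camera call takes 0.05 s, during which the arm holds its last target. There are 200 camera calls.

## Working session

There is one attempt and no reset: what is moved stays moved. The work goes in short steps, each a Python script; the robot and the scene stay as the last script left them, time stands still between calls to the robot, and variables do not carry over. Pictures are saved under pics/ and viewed, at most 10 in all, crops included, and the job is handed in when it is done.

```bash
mkdir -p pics
python3 - <<'E'
from workcell import bot
import cv2
for n in("scene","side"):
    c=bot.camera(n); cv2.imwrite(f"pics/{n}0.png",c["frame"][:,:,::-1]); print(n,c["mtx"],c["rvec"],c["tvec"])
s=bot.sense();print(s["clock"],s["ee_rot"])
E
```

```text
scene [[486.00673495   0.         327.15633109]
 [  0.         486.00673495 244.24845916]
 [  0.           0.           1.        ]] [ 1.84619162  1.30694611 -0.68304454] [-0.14755903 -0.17877132  1.20881511]
side [[624.55457754   0.         309.89526075]
 [  0.         624.55457754 231.1584483 ]
 [  0.           0.           1.        ]] [ 0.07697669 -2.84247774  1.23504115] [0.52940514 0.07587816 1.03251351]
0.1 [ 9.83139150e-01  1.82857888e-01 -1.12514734e-04 -6.25277027e-04]
```

View pics/scene0.png

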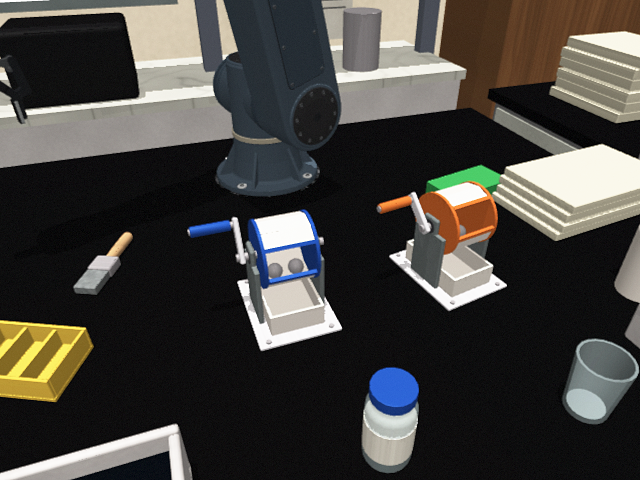

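View pics/side0.png

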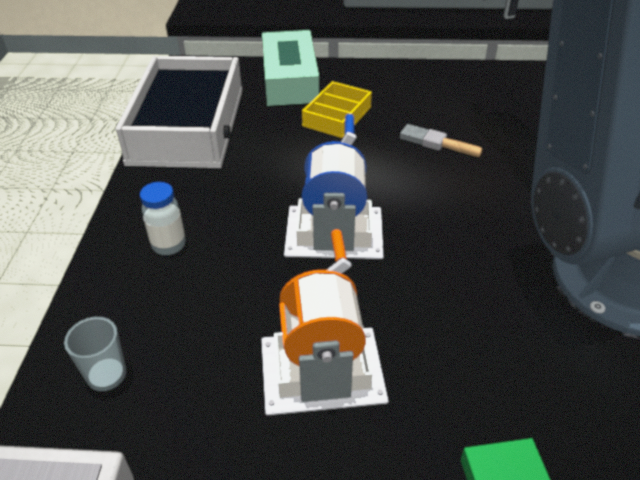

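The blue drum is centre-left in the scene view, with base corners at (265,346), (340,326) and (239,283) and the sleeve running from (191,231) to (231,228). In the side view it is at the top centre, with base corners at (285,256), (383,258), (382,207) and (291,206). Next I fit the pose and the joint value.

```bash
cat > fit.py <<'E'
from workcell import bot
import cv2,numpy as np
from scipy.optimize import least_squares
C={n:bot.camera(n) for n in("scene","side")}
def sl(q,y): return [.05*np.sin(q-1.92),y,.115+.05*np.cos(q-1.92)]
def model(p):
    x,y,a,q,t=p; A,B=.085,.065
    R=np.array([[np.cos(a),-np.sin(a),0],[np.sin(a),np.cos(a),0],[0,0,1]])
    pts={"scene":[[A,-B,t],[A,B,t],[-A,-B,t],sl(q,-.130),sl(q,-.072)],
         "side":[[A,B,t],[-A,B,t],[-A,-B,t],[A,-B,t],sl(q,-.130),sl(q,-.072)]}
    return [cv2.projectPoints(np.array(pts[n])@R.T+[x,y,0],C[n]["rvec"],C[n]["tvec"],C[n]["mtx"],None)[0][:,0] for n in("scene","side")]
obs=[np.array([[265,346],[340,326],[239,283],[191,231],[231,228]]),np.array([[285,256],[383,258],[382,207],[291,206],[350,118],[349,137]])]
r=least_squares(lambda p:np.concatenate([(m-o).ravel() for m,o in zip(model(p),obs)]),[.5,-.1,0,1,.005],loss="soft_l1")
print(r.x.round(4));[print((m-o).round(1).tolist()) for m,o in zip(model(r.x),obs)]
np.save("fit.npy",r.x)
E
python3 fit.py
```

```text
[ 0.4902 -0.0851  0.0149  1.4592  0.0063]
[[-2.7, 2.0], [4.0, 0.5], [-0.5, -3.0], [0.6, 1.0], [0.9, -3.5]]
[[0.2, -0.6], [1.3, -0.5], [-0.4, 0.7], [-0.6, 0.1], [-0.1, -0.4], [0.9, -0.7]]
```

```bash
cat > h.py <<'E'
from workcell import bot
import cv2,numpy as np
from scipy.spatial.transform import Rotation as Ro
def quat(a,f=1):
    y=f*np.array([np.cos(a),np.sin(a),0]);z=np.array([0,0,-1.]);x=np.cross(y,z)
    return Ro.from_matrix(np.c_[x,y,z]).as_quat()
def grip(p,q,dy=-.101):
    x,y,a=p[:3];l=np.array([.05*np.sin(q-1.92),dy]);c,s=np.cos(a),np.sin(a)
    return np.array([x+c*l[0]-s*l[1],y+s*l[0]+c*l[1],.115+.05*np.cos(q-1.92)])
E
python3 - <<'E'
from h import *
p=np.load("fit.npy");g=grip(p,p[3]);print(g)
b=None
for f in(1,-1):
    q=bot.inverse_kinematics(g+[0,0,.09],quat(p[2],f));print(f,q)
    if q is not None and (b is None or abs(q[5])<abs(b[1][5])):b=(f,q)
bot.movep(g+[0,0,.09],quat(p[2],b[0]))
s=bot.sense();print(b[0],s["clock"],s["eef_pos"])
c=bot.camera("wrist");cv2.imwrite("pics/w1.png",c["frame"][:,:,::-1])
np.savez("w1.npz",**{k:c[k] for k in("mtx","rvec","tvec")});print(c["mtx"])
c=bot.camera("scene");cv2.imwrite("pics/s1.png",cv2.resize(c["frame"][190:360,170:370,::-1],None,fx=3.5,fy=3.5,interpolation=cv2.INTER_CUBIC))
E
```

```text
[ 0.46948976 -0.18637827  0.15978386]
1 [-0.37790063  0.19843398 -0.01855353  1.35380882  0.          1.17795283]
-1 [-0.37790063  0.19843398 -0.01855353  1.35380882  0.         -1.96363982]
1 1.7333 [ 0.46920812 -0.18708087  0.24973745]
[[371.64829954   0.         323.94560831]
 [  0.         371.64829954 240.52313472]
 [  0.           0.           1.        ]]
```

View pics/w1.png

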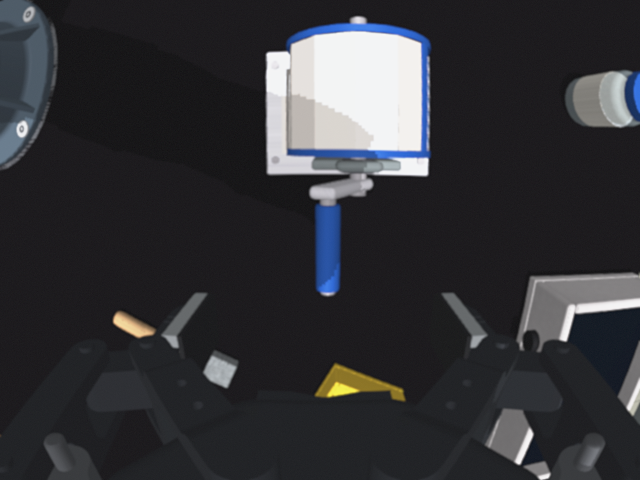

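View pics/s1.png

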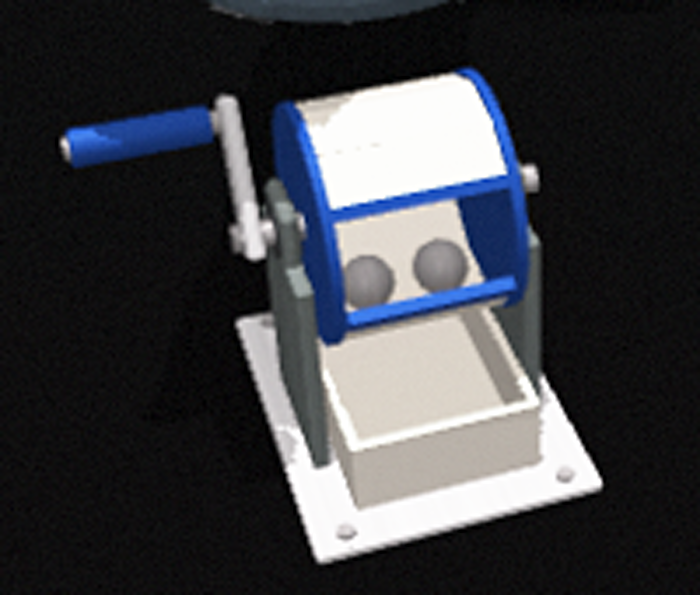

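The wrist view shows the blue sleeve from (327,206) to (328,291) and base corners at (267,175), (428,176) and (267,53). The scene crop sharpens the corners to (261.4,350.6), (342.3,329.1) and (237.4,280.6), and both balls are still in the drum. I'll refit with all three views and then grip.

```bash
cat > fit2.py <<'E'
from h import *
from scipy.optimize import least_squares
C={n:bot.camera(n) for n in("scene","side")};C["w"]=dict(np.load("w1.npz"))
A,B=.085,.065
def model(p):
    t=p[4];a=p[2]
    R=Ro.from_euler("z",a).as_matrix()
    c=lambda sx,sy:R@[sx*A,sy*B,t]+[p[0],p[1],0]
    o,i=grip(p,p[3],-.130),grip(p,p[3],-.072)
    P={"scene":[c(1,-1),c(1,1),c(-1,-1),o,i],"side":[c(1,1),c(-1,1),c(-1,-1),c(1,-1),o,i],"w":[c(-1,-1),c(1,-1),c(-1,1),o,i]}
    out=[]
    for n in P:
        X=np.array(P[n])[:,None];k=C[n]
        out.append((cv2.fisheye.projectPoints(X,k["rvec"],k["tvec"],k["mtx"],np.zeros(4)) if n=="w" else cv2.projectPoints(X,k["rvec"],k["tvec"],k["mtx"],None))[0][:,0])
    return out
obs=[np.array([[261.4,350.6],[342.3,329.1],[237.4,280.6],[191.4,232.3],[230,225.7]]),np.array([[285,256],[383,258],[382,207],[291,206],[350,118],[349,137]]),
 np.array([[267,175],[428,176],[267,53],[328,291],[327,206]])]
r=least_squares(lambda p:np.concatenate([(m-o).ravel() for m,o in zip(model(p),obs)]),np.load("fit.npy"),loss="soft_l1")
print(r.x.round(4));[print((m-o).round(1).tolist()) for m,o in zip(model(r.x),obs)]
np.save("fit2.npy",r.x);print(grip(r.x,r.x[3]))
E
python3 fit2.py
```

```text
[ 0.4929 -0.088   0.0149  1.4493  0.0043]
[[-0.6, 0.2], [0.5, -0.0], [-0.2, 1.6], [-1.7, 1.1], [0.2, 0.1]]
[[-1.2, -1.0], [-0.4, -1.0], [-2.0, 0.4], [-1.8, -0.1], [-1.4, -1.2], [-0.4, -1.6]]
[[-0.6, -0.2], [-1.3, -0.4], [-1.5, 0.1], [-0.9, -0.5], [0.0, -0.7]]
[ 0.47174627 -0.18934379  0.15956274]
```

Run:
```python
from h import *
p=np.load("fit2.npy");Q=quat(p[2]);off=np.array([0,0,-.019]);dy=-.103
g=grip(p,p[3],dy)+off
bot.servo_line(g+[0,0,.07],Q,speed=.1)
bot.servo_line(g,Q,speed=.08)
print(bot.sense()["wrist_force"])
bot.gripper_to(0.0,30)
s=bot.sense();print("grip",s["clock"],s["grip_width"],s["finger_force"],s["wrist_force"])
for q in np.linspace(p[3],3.14,11)[1:]:
    bot.servo_line(grip(p,q,dy)+off,Q,speed=.05)
    s=bot.sense();print(round(q,2),round(s["clock"],2),round(s["grip_width"],4),s["wrist_force"].round(1) if hasattr(s["wrist_force"],"round") else s["wrist_force"])
    if np.linalg.norm(s["wrist_force"])>45 or s["grip_width"]<.012: print("stop");break
bot.hold(.5)
for n in("scene",):
    c=bot.camera(n);cv2.imwrite("pics/s2.png",cv2.resize(c["frame"][190:360,170:370,::-1],None,fx=3.5,fy=3.5,interpolation=cv2.INTER_CUBIC))
```

```text
[ 0.5891113   0.68050511 -0.07664924]
grip 4.15 0.0150724420131602 29.23119843006134 [-1.70838418  0.61211609  3.54516907]
1.62 4.47 0.0148 [-1.1  0.5  4.9]
1.79 4.78 0.0152 [0.1 0.3 3.9]
1.96 5.1 0.0151 [ 1.2 -0.1  3.5]
2.13 5.42 0.015 [ 3.5 -0.7  2.9]
2.29 5.73 0.015 [ 3.8 -1.1  2.4]
2.46 6.05 0.0149 [ 3.6 -1.7  2. ]
2.63 6.37 0.0149 [ 3.1 -1.1  1.3]
2.8 6.68 0.015 [ 4.9 -1.7  0.7]
2.97 7.0 0.0146 [ 4.6 -2.7 -0.2]
3.14 7.32 0.0149 [ 5.2 -2.8 -1. ]
```

View pics/s2.png

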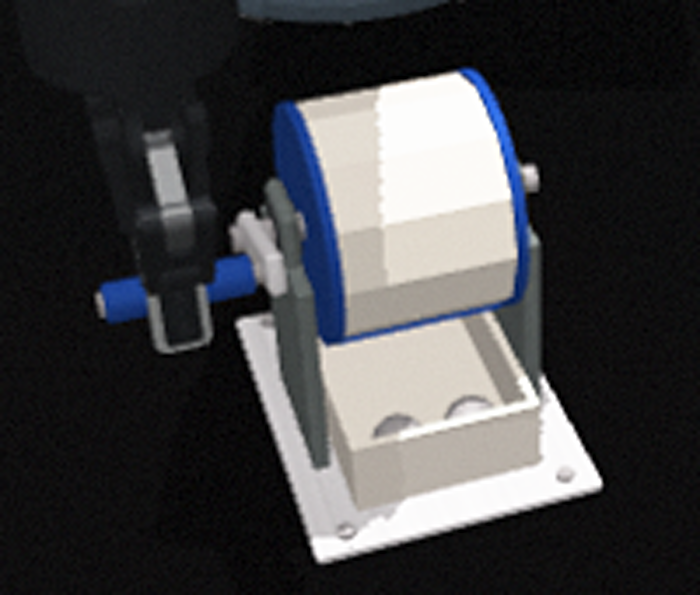

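Both balls lie in the tray, at about (395,425) and (470,408) in the crop, and the crank is at the port-down position. I'll release and back off.

Run:
```python
from h import *
bot.gripper_to(.08)
e=np.array(bot.sense()["eef_pos"])
bot.servo_line(e+[0,0,.16],speed=.12)
bot.hold(.5);print(bot.sense()["clock"])
p=np.load("fit2.npy")
c=bot.camera("scene");im=c["frame"][:,:,::-1].copy();k=3.5
v=cv2.resize(im[190:360,170:370],None,fx=k,fy=k,interpolation=cv2.INTER_CUBIC)
for q,col in((2.88,(0,0,255)),(3.14,(0,255,0)),(3.4,(0,255,255))):
    u=cv2.projectPoints(np.array([grip(p,q,-.130),grip(p,q,-.072)]),c["rvec"],c["tvec"],c["mtx"],None)[0][:,0]
    a=((u-[170,190]+.5)*k).astype(int);cv2.line(v,a[0].tolist(),a[1].tolist(),col,1)
cv2.imwrite("pics/s3.png",v)
```

```text
10.4917
```

View pics/s3.png

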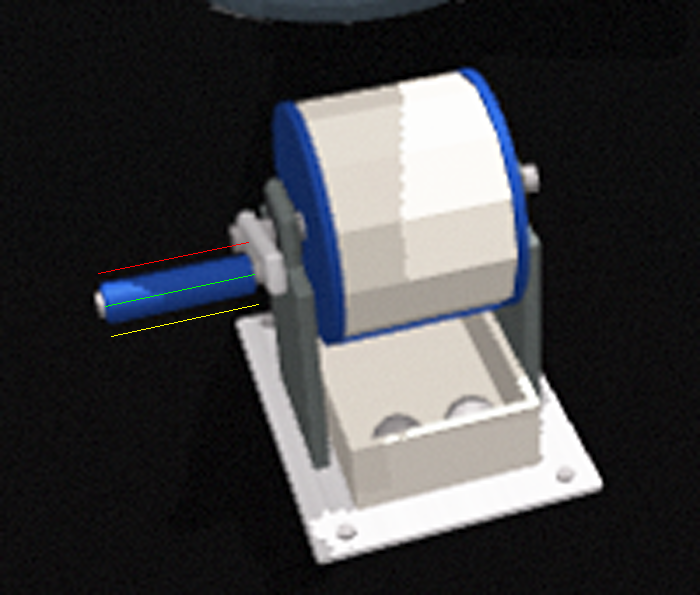

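The sleeve lies on the green (3.14) line, both balls are in the tray, and the gripper is clear.

```bash
python3 -c "
from workcell import bot
print(bot.hand_in())"
```

```text
the job is handed in; nothing more can be done
None
```

The blue drum is standing with its port straight down and both balls are in its white tray; the arm is clear, nothing was moved at the orange drum, and the job is handed in at about 10.5 s on the robot clock (the hand-in gave no verdict).

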